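Load the reagent carrier in order of bottle size

TASK

Load the four reagent bottles into the analyser's carrier, upright, one in the middle of each round rubber seat, in order of size: the smallest in the seat next to the carrier's steel handle, then each the next larger, the largest at the far end, so that from the handle every cap shows above the one before it. Do not tip a bottle over, and leave the rack of sample tubes where it stands.

Things in the scene. Friction and masses are not known exactly. Their poses are not given: they have to be found in the camera images.
- bottle_a: Second-largest bottle: closed upright wide-mouth plastic bottle of off-white plastic with a paper label and a red ribbed screw cap (all four look alike but for size). Body 50 mm in diameter up to 68 mm, then a sloping shoulder; cap 38 mm wide and 20 mm high; 100 mm high in all; about 150 g. Origin: centre of its underside; z up its axis. Starts standing on the bench
- bottle_b: Smallest bottle: closed upright wide-mouth plastic bottle of off-white plastic with a paper label and a red ribbed screw cap (all four look alike but for size). Body 34 mm in diameter up to 45 mm, then a sloping shoulder; cap 27 mm wide and 15 mm high; 66 mm high in all; about 45 g. Origin: centre of its underside; z up its axis. Starts standing on the bench
- bottle_c: Largest bottle: closed upright wide-mouth plastic bottle of off-white plastic with a paper label and a red ribbed screw cap (all four look alike but for size). Body 61 mm in diameter up to 96 mm, then a sloping shoulder; cap 44 mm wide and 22 mm high; 132 mm high in all; about 290 g. Origin: centre of its underside; z up its axis. Starts standing on the bench
- bottle_d: Second-smallest bottle: closed upright wide-mouth plastic bottle of off-white plastic with a paper label and a red ribbed screw cap (all four look alike but for size). Body 39 mm in diameter up to 59 mm, then a sloping shoulder; cap 30 mm wide and 17 mm high; 84 mm high in all; about 80 g. Origin: centre of its underside; z up its axis. Starts standing on the bench
- seat_1: One of four equal round black rubber seats, 70 mm wide, in a straight row 80 mm apart in the white carrier; numbers shuffled along the row. Origin: its centre, 2 mm under its flat top, which is 8 mm above the bench. Carrier: fixed, 84 x 368 mm; long sides' lips 16 mm above the bench, inner faces 38 mm from the row's centre line; dividers 4 mm thick, 15 mm above the bench
- seat_2: One of four equal round black rubber seats, 70 mm wide, in a straight row 80 mm apart in the white carrier; numbers shuffled along the row. Origin: its centre, 2 mm under its flat top, which is 8 mm above the bench. Carrier: fixed, 84 x 368 mm; long sides' lips 16 mm above the bench, inner faces 38 mm from the row's centre line; dividers 4 mm thick, 15 mm above the bench
- seat_3: One of four equal round black rubber seats, 70 mm wide, in a straight row 80 mm apart in the white carrier; numbers shuffled along the row. Origin: its centre, 2 mm under its flat top, which is 8 mm above the bench. Carrier: fixed, 84 x 368 mm; long sides' lips 16 mm above the bench, inner faces 38 mm from the row's centre line; dividers 4 mm thick, 15 mm above the bench
- seat_4: One of four equal round black rubber seats, 70 mm wide, in a straight row 80 mm apart in the white carrier; numbers shuffled along the row. Origin: its centre, 2 mm under its flat top, which is 8 mm above the bench. Carrier: fixed, 84 x 368 mm; long sides' lips 16 mm above the bench, inner faces 38 mm from the row's centre line; dividers 4 mm thick, 15 mm above the bench
- handle: Carrier's handle: upright dark steel loop, 70 mm wide, 65 mm high, across the row on a white end block (84 x 24 x 20 mm), at either end of the carrier (changes); the other end has the block alone. Fixed. Origin: under the block's middle, on the bench, on the row's centre line, 52, 132, 212 and 292 mm from the seat centres; y axis along the row (either way), x across
- tube_rack: Bystander: white grid rack, 90 x 195 x 62 mm, with sample tubes with red and yellow caps, tops 106 mm above the bench; loose, 0.9 kg, left of the carrier. Origin: centre of its underside. Right of the carrier stand a box of yellow pipette tips (60 mm high) and a white kit box (75 mm high)

How it is judged:
By the outcome, as a careful person would: the job done as asked, in the order asked, and still so for the second after the job is handed in, with the robot touching nothing.
It also fails if it takes over 128 s, if anything falls off the work surface, if the arm or the gripper's body presses on something with over 40 N, if the wrist force passes 120 N, or if a joint passes its speed limit or range.

ROBOT

A 6-joint arm with a two-finger parallel gripper is mounted at the origin on the work surface. World frame = base frame: x ahead of the robot, y to its left, z up, the work surface at z = 0. Lengths are in m, angles in degrees, forces in N, time in s.
With the tool pointing down it reaches from about 0.4 to 0.925 m from the base axis. Payload 12.5 kg.
Tool frame: the origin (TCP) lies midway between the tips of the shut fingers; the grasp point (between the pads) lies 19 mm behind it; z points along the fingers, y is the line along which they close (so a half turn about z gives the same grasp; the last joint's range is limited). The gripper opens to 95 mm and grips with 3 to 60 N. Pads are 20 mm wide; open, the fingers measure 119 mm over their backs; the gripper's body (75 mm by 180 mm) begins 59 mm behind the grasp point.
Start: joints at [-6.05, 28.126, 89.318, -0, 62.55, -6.05], TCP at [0.625, 0, 0.215] pointing down, gripper open.
Joint ranges: [-177.58, 177.58], [-47.91, 125.51], [2.72, 160], [-65.01, 245.01], [3.68, 167.84], [-153.87, 153.87]. Speed limits (degrees/s): [127.2, 127.2, 159.86, 180, 180, 180].

INTERFACE

Orientations are given as [roll, pitch, yaw] about the fixed x, y, z axes, in that order (R = Rz(yaw) Ry(pitch) Rx(roll)).
In Python, from plant import ctrl, viewer, job gives the robot as it stands.
- The arm moves only by the tool send_rows, never from a script. Its argument "targets" is one flat list of numbers, 4 for each row, row after row: the shift along the tool's x, y, z in cm, then the turn about the tool's z in degrees. A call has 1 to 12 rows; each row shifts and turns the commanded pose from where the row before left it, along the tool's axes as they then stand; what a row does not reach is not made up. A row lasts 1/10 s, in which the tool goes at most 50 mm and 8.59 degrees, less where a joint would pass 70% of its speed; a pose out of reach is approached as far as the arm can. A call is refused whole if a number of a shift passes 5 or a number of a turn 8.59, either way. A call with a gripper value outside its range is refused whole. "fingers" is the opening in per cent of the stroke, from 0 (shut) to 100 (fully open), set as the call begins (left out, the last holds). The fingers move at their own pace and stop on an object; the grip force is fixed at half the most. Time passes only in rows, so rows that do not move let the fingers close. It gives the time, the measured TCP pose, the force, the opening and the grip force at its end, in the units of the state.
- ctrl.get_obs(): the state, without advancing time (a new reading comes with each control period).
- viewer.get_image(name): name is "scene" or "side" or "wrist"; returns the picture (384x512x3 uint8, red, green, blue); there is no depth.
- viewer.calibration(name): a dict with "camera_matrix" (3x3 intrinsics, pixels), "dist" ([k1, k2, p1, p2, k3] as OpenCV has them; the pictures are not rectified), "world_from_camera" (4x4, takes a point from camera to world coordinates). Camera axes: x right, y down, z forward; pixel columns grow to the right and rows downward; lengths in m; the calibration is good to about 2 mm. A picture is of the moment at which its call begins: read the wrist's pose just before it. calibration takes no time and is no camera call; for the wrist camera it gives the pose at the moment of the call.
- job.job_done(): hands the job in; it is judged then, once.
The state is a dict: "time": time; "qpos": joint angles; "qvel": joint speeds; "joint_torque": joint torques, N m; "tcp_pos": TCP position; "orientation": TCP orientation; "force": force on the tool from outside, world axes, zero at the start; "moment": the same for the moment, N m; "grip_width": finger opening in m; "grasp_force": force on a finger pad.
Only numpy, scipy, OpenCV 4.12 (cv2) and the standard library are available. Lean on these libraries where they do the work, as an engineer would, in place of code of your own. Each camera call takes 0.05 s, during which the arm holds its last target. There are 200 camera calls.

## Working session

There is one attempt and no reset: what is moved stays moved. The work goes in short steps, Python scripts to look and compute and a tool call to move; the robot and the scene stay as the last step left them, time stands still between calls to the robot, and variables do not carry over. Pictures are saved under pics/ and viewed, at most 14 in all, crops included, and the job is handed in when it is done.

Besides the shell and the picture viewer there is one more tool, called after "Emit:" by a JSON object that holds its "name" and its "arguments". send_rows: Moves the arm, as the interface text tells. Its arguments: {"type":"object","properties":{"targets":{"type":"array"},"fingers":{"type":"number"}},"required":["targets"]}

```bash
mkdir -p pics; ls
cat > h.py <<'E'
import numpy as np, cv2
from plant import ctrl, viewer, job
def ray(cal,u,v):
    K=np.array(cal["camera_matrix"]);d=np.array(cal["dist"],float);T=np.array(cal["world_from_camera"])
    p=cv2.undistortPoints(np.array([[[u,v]]],float),K,d)[0,0]
    return T[:3,3],T[:3,:3]@np.array([p[0],p[1],1])
def at(cal,u,v,z):
    o,r=ray(cal,u,v);return o+r*(z-o[2])/r[2]
def proj(cal,P):
    K=np.array(cal["camera_matrix"]);d=np.array(cal["dist"],float);W=np.linalg.inv(np.array(cal["world_from_camera"]))
    return cv2.projectPoints(np.atleast_2d(np.array(P,float)),cv2.Rodrigues(W[:3,:3])[0],W[:3,3],K,d)[0][:,0]
def snap(n,f):
    c=viewer.calibration(n);im=np.array(viewer.get_image(n));cv2.imwrite(f"pics/{f}.png",im[:,:,::-1]);return c,im
E
python3 - <<'E'
from h import *
for n in ("scene","side","wrist"):
    c,_=snap(n,n+"0"); print(n,np.round(c["world_from_camera"],3).tolist(),np.round(c["camera_matrix"],1).tolist())
o=ctrl.get_obs();print(o["tcp_pos"],o["orientation"],o["grip_width"],o["time"])
a=[cv2.imread(f"pics/{n}0.png") for n in("scene","side","wrist")]
E
```

```text
pics
scene [[0.722, 0.512, -0.465, 0.968], [0.691, -0.538, 0.482, -0.345], [-0.003, -0.67, -0.742, 0.711], [0.0, 0.0, 0.0, 1.0]] [[353.0, 0.0, 258.6], [0.0, 353.0, 192.2], [0.0, 0.0, 1.0]]
side [[0.722, -0.425, 0.546, -0.189], [-0.692, -0.433, 0.578, -0.703], [-0.009, -0.795, -0.607, 0.859], [0.0, 0.0, 0.0, 1.0]] [[448.8, 0.0, 268.6], [0.0, 448.8, 197.7], [0.0, 0.0, 1.0]]
wrist [[1.0, -0.0, -0.0, 0.625], [-0.0, -0.969, -0.247, 0.069], [-0.0, 0.247, -0.969, 0.383], [0.0, 0.0, 0.0, 1.0]] [[316.2, 0.0, 251.4], [0.0, 316.2, 191.7], [0.0, 0.0, 1.0]]
[6.24824361e-01 5.58416536e-05 2.14213822e-01] [-1.79952179e+02 -5.52763449e-03  9.00006338e+01] 0.09517543358665914 0.15
```

View pics/scene0.png

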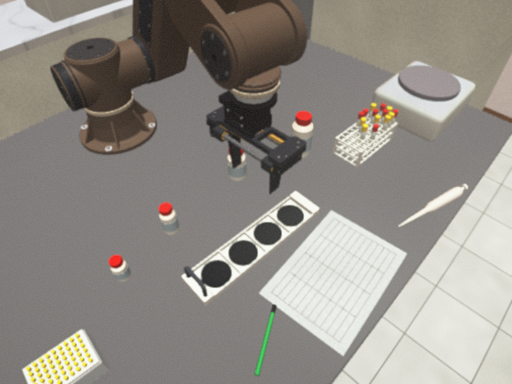

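View pics/side0.png

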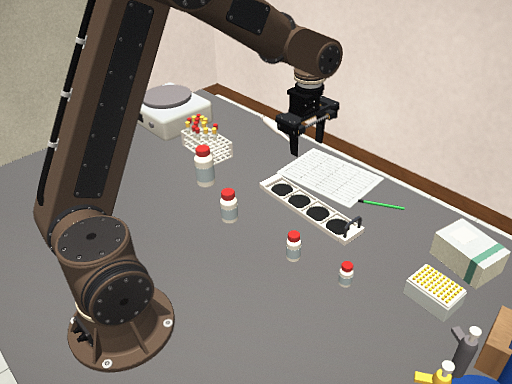

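View pics/wrist0.png

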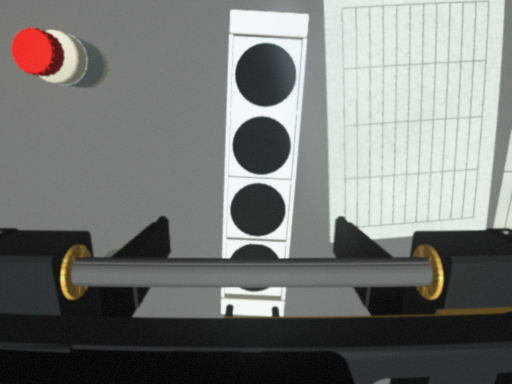

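The scene view shows the carrier with its handle at the low-y end, nearest pixel (195,280). The caps are at C (303,118), D (166,209) and B (117,262), with A hidden behind the gripper near (237,155). The side view shows all four: C (203,150), A (228,194), D (294,236), B (346,267). In the wrist view the row of seats runs along world y, from (265,74) to (255,265), with the handle at the bottom and bottle C at top left.

```bash
cat >> h.py <<'E'
from scipy.optimize import least_squares
H=dict(a=(.100,.038,.020),b=(.066,.027,.015),c=(.132,.044,.022),d=(.084,.030,.017))
def redblobs(im):
    hsv=cv2.cvtColor(im,cv2.COLOR_RGB2HSV);m=(((hsv[...,0]<8)|(hsv[...,0]>172))&(hsv[...,1]>150)&(hsv[...,2]>80)).astype(np.uint8)
    n,_,s,c=cv2.connectedComponentsWithStats(m);return [(c[i],s[i]) for i in range(1,n) if s[i][4]>25]
def hullc(cal,k,x,y,z0=0):
    h,d,t=H[k];a=np.linspace(0,2*np.pi,40);P=[[x+d/2*np.cos(q),y+d/2*np.sin(q),z0+z] for z in(h,h-t) for q in a]
    m=cv2.moments(cv2.convexHull(proj(cal,P).astype(np.float32)));return np.array([m["m10"],m["m01"]])/m["m00"]
def fitcap(k,obs,z0=0):   # obs: list of (cal,centroid)
    g=at(obs[0][0],*obs[0][1],z0+H[k][0]-.01)[:2]
    r=least_squares(lambda p:np.concatenate([hullc(c,k,*p,z0)-u for c,u in obs]),g);return r.x,np.round(r.fun,1)
E
python3 - <<'E'
from h import *
D={n:(viewer.calibration(n),cv2.imread(f"pics/{n}0.png")[:,:,::-1].copy()) for n in("scene","side","wrist")}
for n in D:
    print(n,[(np.round(c,1).tolist(),s.tolist()) for c,s in redblobs(D[n][1])])
near={"scene":dict(c=(303,118),d=(166,209),b=(117,262)),"side":dict(c=(203,150),a=(228,194),d=(294,236),b=(346,267))}
for k in "abcd":
    obs=[]
    for n in("side","scene"):
        if k in near[n]:
            c=min((c for c,s in redblobs(D[n][1])),key=lambda c:np.hypot(*(c-near[n][k])));obs.append((D[n][0],c))
            print(k,n,fitcap(k,[obs[-1]])[0].round(4))
    print(k,"joint",fitcap(k,obs))
for n in D:
    g=cv2.cvtColor(D[n][1],cv2.COLOR_RGB2GRAY);m=(g<45).astype(np.uint8)
    N,_,s,c=cv2.connectedComponentsWithStats(m)
    for i in range(1,N):
        x,y,w,h,A=s[i]
        if A>150 and .7<A/(w*h)<.88: print(n,c[i].round(1),s[i],at(D[n][0],*c[i],.008).round(4))
E
```

```text
scene [([383.9, 108.7], [381, 104, 7, 11, 41]), ([363.1, 112.6], [359, 109, 9, 9, 40]), ([303.1, 117.5], [296, 111, 16, 14, 183]), ([165.1, 208.3], [159, 203, 13, 12, 127]), ([115.2, 260.6], [109, 255, 13, 12, 129])]
side [([196.0, 123.8], [192, 114, 8, 19, 83]), ([202.5, 150.5], [196, 145, 14, 12, 141]), ([227.6, 193.6], [221, 188, 14, 13, 144]), ([293.5, 235.8], [288, 230, 12, 12, 122]), ([346.7, 265.9], [342, 261, 11, 11, 101])]
wrist [([36.6, 51.7], [12, 28, 51, 47, 1878])]
a side [0.4335 0.1255]
a joint (array([0.43347411, 0.12550946]), array([0., 0.]))
b side [ 0.478  -0.2749]
b scene [ 0.4734 -0.276 ]
b joint (array([ 0.47511832, -0.27595424]), array([-0.4,  0.8,  0.5,  0.5]))
c side [0.4974 0.3241]
c scene [0.4945 0.3269]
c joint (array([0.49638063, 0.32479196]), array([-0.4,  0. ,  0.1,  0.6]))
d side [ 0.4504 -0.1196]
d scene [ 0.4467 -0.1198]
d joint (array([ 0.44833306, -0.120214  ]), array([-0.4,  0.5,  0.3,  0.5]))
wrist [503.  377.3] [493 370  19  14 215] [ 1.0167 -0.3251  0.008 ]
wrist [410.6 379.7] [391 375  40   9 293] [ 0.8657 -0.32    0.008 ]
```

Run:
```python
from h import *
D={n:(viewer.calibration(n),cv2.imread(f"pics/{n}0.png")[:,:,::-1].copy()) for n in("scene","side","wrist")}
S={"scene":[(217,273),(243,252),(267,233),(291,215)],"side":[(282,189),(299,201),(318,214),(338,226)],"wrist":[(265,74),(261,145),(258,209)]}
for n in S:
    g=cv2.cvtColor(D[n][1],cv2.COLOR_RGB2GRAY)
    for s in S[n]:
        v=int(g[s[1],s[0]]);m=(g<v+35).astype(np.uint8)
        N,L,st,c=cv2.connectedComponentsWithStats(m,connectivity=4);i=L[s[1],s[0]]
        print(n,v,c[i].round(1),st[i],at(D[n][0],*c[i],.008).round(4))
print(fitcap("c",[(D["wrist"][0],np.array([36.6,51.7]))]))
```

```text
scene 51 [214.9 274.3] [199 261  32  35 628] [ 0.6276 -0.1333  0.008 ]
scene 56 [242.7 252.4] [229 241  28  24 512] [ 0.6316 -0.0504  0.008 ]
scene 63 [267.3 233. ] [254 223  27  21 448] [0.6355 0.0296 0.008 ]
scene 63 [289.9 215.1] [278 206  25  20 388] [0.6395 0.1098 0.008 ]
side 49 [281.6 189.1] [271 184  22  12 181] [0.6389 0.1105 0.008 ]
side 52 [298.8 200.6] [288 195  22  13 209] [0.6343 0.0308 0.008 ]
side 50 [317.7 213. ] [307 207  22  14 228] [ 0.6304 -0.05    0.008 ]
side 48 [340.7 225.5] [326 217  36  21 329] [ 0.6347 -0.1346  0.008 ]
wrist 53 [264.1  74.8] [ 236   44   58   62 2778] [0.6396 0.1092 0.008 ]
wrist 46 [261.1 145.1] [ 233  117   57   57 2500] [0.6369 0.0298 0.008 ]
wrist 41 [257.4 209.3] [ 231  184   54   51 2150] [ 0.6328 -0.0495  0.008 ]
(array([0.45483242, 0.1165396 ]), array([0., 0.]))
```

Run:
```python
from h import *
w=(viewer.calibration("wrist"),np.array([36.6,51.7]));s=(viewer.calibration("side"),np.array([227.6,193.6]))
print(fitcap("a",[w]),fitcap("a",[w,s]))
```

```text
(array([0.43425726, 0.12249462]), array([-0., -0.])) (array([0.43413317, 0.12263556]), array([-0.1, -0.2,  0.8,  0.3]))
```

Emit:
{"name": "send_rows", "arguments": {"targets": [2, -4, 0, 0, 2, -4, 0, 0, 2, -4, 0, 0, 2, -3, 0, 0, 0, 0, 0, 0], "fingers": 100}}

```text
time: 0.65
tcp_pos: [0.4717, 0.0816, 0.2149]
orientation: [-179.9, -0.0, 90.1]
force: [0.0, 1.1, 0.3]
grip_width: 0.095
grasp_force: 0.0
```

```bash
cat >> h.py <<'E'
def look(k,f,z0=0):
    o=ctrl.get_obs();c,im=snap("wrist",f);B=[(b,s.tolist()) for b,s in redblobs(im) if s[4]>150]
    t=np.array(o["tcp_pos"]);print("tcp",t.round(4),np.round(o["orientation"],1))
    for b,s in B:
        p=fitcap(k,[(c,b)],z0)[0];print(k,b.round(1),s,"xy",p.round(4),"move tool x,y cm",((p-t[:2])[::-1]*100).round(2))
E
python3 -c "
from h import *
look('a','w1')"
```

```text
tcp [0.4717 0.0816 0.2149] [-179.9   -0.    90.1]
a [209.7 142.6] [189, 122, 43, 43, 1381] xy [0.4341 0.1224] move tool x,y cm [ 4.07 -3.76]
```

Emit:
{"name": "send_rows", "arguments": {"targets": [2.05, -1.9, 0, 0, 2, -1.9, 0, 0, 0, 0, 3, 0, 0, 0, 4, 0, 0, 0, 4, 0, 0, 0, 4, 0, 0, 0, 2.4, 0, 0, 0, 1, 0, 0, 0, 0, 0, 0, 0, 0, 0]}}

```text
time: 1.7
tcp_pos: [0.4378, 0.1204, 0.0313]
orientation: [179.9, -0.0, 90.0]
force: [0.3, 0.1, 0.2]
grip_width: 0.0949
grasp_force: 0.0
```

Emit:
{"name": "send_rows", "arguments": {"targets": [0.2, -0.35, 0, 0, 0, 0, 0, 0]}}

```text
time: 1.9
tcp_pos: [0.4336, 0.1227, 0.0316]
orientation: [179.9, -0.0, 90.0]
force: [-1.1, -0.9, -1.0]
grip_width: 0.0951
grasp_force: 0.0
```

Emit:
{"name": "send_rows", "arguments": {"targets": [0, 0, 0, 0, 0, 0, 0, 0, 0, 0, 0, 0, 0, 0, 0, 0, 0, 0, 0, 0, 0, 0, 0, 0, 0, 0, 0, 0, 0, 0, 0, 0], "fingers": 0}}

```text
time: 2.7
tcp_pos: [0.4336, 0.1225, 0.0306]
orientation: [180.0, 0.0, 90.0]
force: [-0.9, 0.2, -0.5]
grip_width: 0.0491
grasp_force: 30.0
```

Emit:
{"name": "send_rows", "arguments": {"targets": [0, 0, -1, 0, 0, 0, -2.5, 0, 0, 0, -2.5, 0, -0.9, 2, 0, 0, -1.4, 3.1, 0, 0, -1.4, 3.1, 0, 0, -1.4, 3.1, 0, 0, -1.4, 3.1, 0, 0, -1.4, 3, 0, 0, -1.3, 2.8, 0, 0, 0, 0, 0, 0]}}

```text
time: 3.8
tcp_pos: [0.6381, 0.0288, 0.091]
orientation: [179.9, 0.0, 89.9]
force: [-0.3, 0.0, -1.9]
grip_width: 0.0492
grasp_force: 30.0
```

Emit:
{"name": "send_rows", "arguments": {"targets": [0, 0, 0, 0, 0, 0, 0, 0]}}

```text
time: 4.0
tcp_pos: [0.6345, 0.0309, 0.0908]
orientation: [-179.9, -0.0, 90.0]
force: [-0.2, -1.3, -1.7]
grip_width: 0.0491
grasp_force: 30.0
```

```bash
python3 -c "
from h import *
look('a','w2',0.06)
from h import *
c,im=snap('side','s2')
cal=c
for z in (.06,):
  b=[(b,s.tolist()) for b,s in redblobs(im)]
  print(b)
"
```

```text
tcp [0.6345 0.0309 0.0908] [-179.9   -0.    90. ]
a [251.2 250.2] [216, 239, 72, 20, 959] xy [0.635 0.05 ] move tool x,y cm [1.91 0.05]
a [251.4 301.6] [199, 287, 106, 31, 3021] xy [0.6351 0.0277] move tool x,y cm [-0.32  0.05]
[(array([195.96385542, 123.79518072]), [192, 114, 8, 19, 83]), (array([202.4893617, 150.4751773]), [196, 145, 14, 12, 141]), (array([302.91304348, 163.41304348]), [297, 158, 10, 10, 46]), (array([293.48360656, 235.81147541]), [288, 230, 12, 12, 122]), (array([346.74257426, 265.93069307]), [342, 261, 11, 11, 101])]
```

Emit:
{"name": "send_rows", "arguments": {"targets": [-0.05, 0.1, 2, 0, 0, 0, 1.5, 0, 0, 0, 0.8, 0, 0, 0, 0.5, 0, 0, 0, 0.3, 0, 0, 0, 0.05, 0, 0, 0, 0, 0, 0, 0, 0, 0]}}

```text
time: 4.9
tcp_pos: [0.6368, 0.03, 0.0396]
orientation: [180.0, 0.0, 90.0]
force: [0.3, -0.2, -2.0]
grip_width: 0.0496
grasp_force: 30.0
```

Emit:
{"name": "send_rows", "arguments": {"targets": [0, 0, 0, 0, 0, 0, 0, 0, 0, 0, 0, 0, 0, 0, 0, 0, 0, 0, 0, 0], "fingers": 100}}

```text
time: 5.4
tcp_pos: [0.6366, 0.03, 0.0392]
orientation: [180.0, 0.0, 90.0]
force: [0.4, 0.7, 0.3]
grip_width: 0.0836
grasp_force: 0.0
```

Emit:
{"name": "send_rows", "arguments": {"targets": [0, 0, -2, 0, 0, 0, -4, 0, 0, 0, -4.5, 0, 0, 0, -4.5, 0, -2.5, -2.4, -2.5, 0, -3.5, -3.4, 0, 0, -3.5, -3.4, 0, 0, -3.5, -3.4, 0, 0, -3.5, -3.4, 0, 0, -3, -2.9, 0, 0, 0, 0, 0, 0, 0, 0, 0, 0]}}

```text
time: 6.6
tcp_pos: [0.4474, -0.1655, 0.2145]
orientation: [180.0, 0.0, 89.9]
force: [1.2, 0.4, -1.1]
grip_width: 0.0951
grasp_force: 0.0
```

```bash
python3 -c "
from h import *
look('d','w3')"
```

```text
tcp [ 0.4474 -0.1655  0.2145] [180.    0.   89.9]
d [254.5 138.6] [240, 123, 30, 32, 728] xy [ 0.4512 -0.1222] move tool x,y cm [4.33 0.38]
```

Emit:
{"name": "send_rows", "arguments": {"targets": [2.2, 0.2, 0, 0, 2.1, 0.2, 0, 0, 0, 0, 3, 0, 0, 0, 4, 0, 0, 0, 4, 0, 0, 0, 4, 0, 0, 0, 2.8, 0, 0, 0, 1.4, 0, 0, 0, 0, 0, 0, 0, 0, 0]}}

```text
time: 7.65
tcp_pos: [0.4521, -0.1213, 0.0222]
orientation: [-180.0, -0.0, 90.1]
force: [0.3, 0.2, -0.4]
grip_width: 0.0954
grasp_force: 0.0
```

Emit:
{"name": "send_rows", "arguments": {"targets": [-0.1, -0.1, 0, 0, 0, 0, 0, 0, 0, 0, 0, 0]}}

```text
time: 7.95
tcp_pos: [0.4509, -0.1231, 0.0228]
orientation: [179.9, 0.0, 90.0]
force: [-0.5, -0.0, -0.3]
grip_width: 0.095
grasp_force: 0.0
```

Emit:
{"name": "send_rows", "arguments": {"targets": [0, 0, 0, 0, 0, 0, 0, 0, 0, 0, 0, 0, 0, 0, 0, 0, 0, 0, 0, 0, 0, 0, 0, 0, 0, 0, 0, 0, 0, 0, 0, 0, 0, 0, 0, 0], "fingers": 0}}

```text
time: 8.85
tcp_pos: [0.4505, -0.123, 0.0221]
orientation: [180.0, 0.0, 90.0]
force: [-0.1, 0.2, -0.3]
grip_width: 0.0386
grasp_force: 30.0
```

Emit:
{"name": "send_rows", "arguments": {"targets": [0, 0, -1, 0, 0, 0, -2.5, 0, 0, 0, -2.5, 0, 0.8, 2, 0, 0, 1.1, 2.8, 0, 0, 1.1, 2.8, 0, 0, 1.1, 2.8, 0, 0, 1.1, 2.8, 0, 0, 1.1, 2.8, 0, 0, 0.95, 2.1, 0, 0, 0, 0, 0, 0, 0, 0, 0, 0]}}

```text
time: 10.05
tcp_pos: [0.631, -0.0503, 0.0823]
orientation: [-180.0, -0.0, 90.0]
force: [0.1, 0.5, 0.0]
grip_width: 0.0384
grasp_force: 30.0
```

Emit:
{"name": "send_rows", "arguments": {"targets": [0, 0, 0, 0, 0, 0, 0, 0]}}

```text
time: 10.25
tcp_pos: [0.6308, -0.0509, 0.0825]
orientation: [-180.0, -0.0, 90.0]
force: [-0.4, -0.4, 0.2]
grip_width: 0.0384
grasp_force: 30.0
```

Emit:
{"name": "send_rows", "arguments": {"targets": [0, 0.05, 2, 0, 0, 0, 1.5, 0, 0, 0, 0.8, 0, 0, 0, 0.5, 0, 0, 0, 0.3, 0, 0, 0, 0.05, 0, 0, 0, 0, 0, 0, 0, 0, 0]}}

```text
time: 11.05
tcp_pos: [0.6322, -0.0505, 0.0311]
orientation: [180.0, 0.0, 90.0]
force: [-0.3, -0.7, -0.1]
grip_width: 0.0381
grasp_force: 30.0
```

Emit:
{"name": "send_rows", "arguments": {"targets": [0, 0, 0, 0, 0, 0, 0, 0, 0, 0, 0, 0, 0, 0, 0, 0, 0, 0, 0, 0, 0, 0, 0, 0], "fingers": 100}}

```text
time: 11.65
tcp_pos: [0.632, -0.0505, 0.0307]
orientation: [180.0, 0.0, 90.0]
force: [-0.2, 0.1, -0.4]
grip_width: 0.0808
grasp_force: 0.0
```

Emit:
{"name": "send_rows", "arguments": {"targets": [0, 0, -2, 0, 0, 0, -4, 0, 0, 0, -4.5, 0, 0, 0, -4.5, 0, -4, -2.2, -3.2, 0, -4, -2.5, -1, 0, -4, -2.5, 0, 0, -4, -2.5, 0, 0, -4, -2.5, 0, 0, -4, -2.4, 0, 0, -3, -1, 0, 0, 0, 0, 0, 0]}}

```text
time: 12.85
tcp_pos: [0.4769, -0.3195, 0.2194]
orientation: [180.0, 0.0, 89.8]
force: [0.4, -0.3, -0.2]
grip_width: 0.0954
grasp_force: 0.0
```

```bash
python3 -c "
from h import *
look('b','w4')"
```

```text
tcp [ 0.4769 -0.3195  0.2194] [180.    0.   89.8]
b [252.  138.2] [240, 126, 25, 26, 502] xy [ 0.4784 -0.2777] move tool x,y cm [4.18 0.15]
```

Emit:
{"name": "send_rows", "arguments": {"targets": [2.1, 0.1, 0, 0, 2.05, 0.05, 0, 0, 0, 0, 3, 0, 0, 0, 4, 0, 0, 0, 4, 0, 0, 0, 4, 0, 0, 0, 3, 0, 0, 0, 1.6, 0, 0, 0, 0.8, 0, 0, 0, 0, 0, 0, 0, 0, 0, 0, 0, 0, 0]}}

```text
time: 14.1
tcp_pos: [0.4804, -0.2747, 0.0165]
orientation: [179.9, 0.1, 90.0]
force: [0.5, -0.2, -0.6]
grip_width: 0.0954
grasp_force: 0.0
```

Emit:
{"name": "send_rows", "arguments": {"targets": [-0.3, -0.2, 0.1, 0, 0, 0, 0, 0, 0, 0, 0, 0]}}

```text
time: 14.4
tcp_pos: [0.4777, -0.2781, 0.0146]
orientation: [180.0, 0.0, 90.0]
force: [0.1, 0.5, -0.9]
grip_width: 0.0951
grasp_force: 0.0
```

Emit:
{"name": "send_rows", "arguments": {"targets": [0, 0, 0, 0, 0, 0, 0, 0, 0, 0, 0, 0, 0, 0, 0, 0, 0, 0, 0, 0, 0, 0, 0, 0, 0, 0, 0, 0, 0, 0, 0, 0, 0, 0, 0, 0, 0, 0, 0, 0], "fingers": 0}}

```text
time: 15.4
tcp_pos: [0.4778, -0.2779, 0.0143]
orientation: [180.0, 0.0, 90.0]
force: [0.5, 0.2, -0.9]
grip_width: 0.0334
grasp_force: 30.0
```

Emit:
{"name": "send_rows", "arguments": {"targets": [0, 0, -1, 0, 0, 0, -3, 0, 0, 0, -4, 0, 0, 0, -4, 0, 1.8, 1.8, 0, 0, 2.8, 2.8, 0, 0, 2.8, 2.8, 0, 0, 2.8, 2.8, 0, 0, 2.6, 2.7, 0, 0, 2, 2.1, 0, 0, 0, 0, 0, 0, 0, 0, 0, 0]}}

```text
time: 16.6
tcp_pos: [0.6275, -0.1295, 0.1346]
orientation: [-180.0, 0.0, 90.1]
force: [0.0, -0.9, -0.5]
grip_width: 0.0329
grasp_force: 30.0
```

Emit:
{"name": "send_rows", "arguments": {"targets": [0, 0, 0, 0, 0, 0, 0, 0]}}

```text
time: 16.8
tcp_pos: [0.6272, -0.1307, 0.1347]
orientation: [180.0, 0.0, 89.9]
force: [-0.2, 0.4, -0.6]
grip_width: 0.0333
grasp_force: 30.0
```

Emit:
{"name": "send_rows", "arguments": {"targets": [0, 0.05, 2, 0, 0, 0, 3, 0, 0, 0, 3, 0, 0, 0, 1.5, 0, 0, 0, 0.9, 0, 0, 0, 0.5, 0, 0, 0, 0.25, 0, 0, 0, 0, 0, 0, 0, 0, 0]}}

```text
time: 17.7
tcp_pos: [0.6287, -0.13, 0.0237]
orientation: [179.9, 0.0, 90.0]
force: [-1.1, -0.3, -0.5]
grip_width: 0.0332
grasp_force: 30.0
```

Emit:
{"name": "send_rows", "arguments": {"targets": [0, 0, 0, 0, 0, 0, 0, 0, 0, 0, 0, 0, 0, 0, 0, 0, 0, 0, 0, 0, 0, 0, 0, 0, 0, 0, 0, 0], "fingers": 100}}

```text
time: 18.4
tcp_pos: [0.6283, -0.1299, 0.0228]
orientation: [180.0, 0.0, 90.0]
force: [-0.4, -0.2, -0.2]
grip_width: 0.0841
grasp_force: 0.0
```

Emit:
{"name": "send_rows", "arguments": {"targets": [0, 0, -2, 0, 0, 0, -4, 0, 0, 0, -4.5, 0, 0, 0, -4.5, 0, 0, 0, -4.5, 0, 3.5, -1, -1.5, 0, 4, -1.2, 0, 0, 4, -1.4, 0, 0, 4, -1.4, 0, 0, 4, -1.4, 0, 0, 4, -1.4, 0, 0, 4, -1.4, 0, 0]}}

```text
time: 19.6
tcp_pos: [0.5354, 0.1466, 0.233]
orientation: [180.0, -0.0, 90.0]
force: [0.8, -0.4, -0.0]
grip_width: 0.095
grasp_force: 0.0
```

Emit:
{"name": "send_rows", "arguments": {"targets": [4, -1.2, -2, 0, 4, -1.1, -2, 0, 3.5, -1, -1, 0, 0, 0, 0, 0, 0, 0, 0, 0]}}

```text
time: 20.1
tcp_pos: [0.5029, 0.2606, 0.2828]
orientation: [180.0, 0.0, 90.1]
force: [0.0, 0.9, -0.2]
grip_width: 0.095
grasp_force: 0.0
```

```bash
python3 -c "
from h import *
look('c','w5')"
```

```text
tcp [0.5029 0.2606 0.2828] [180.    0.   90.1]
c [246.6 118.1] [226, 97, 43, 43, 1428] xy [0.4987 0.3225] move tool x,y cm [ 6.19 -0.42]
```

View pics/w5.png

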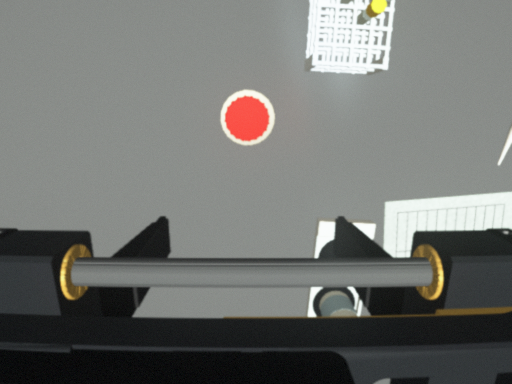

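The picture shows bottle C's cap at (247,118), between the fingers' lines. The rack corner is at (307,70), clear of the gripper's path.

Emit:
{"name": "send_rows", "arguments": {"targets": [3.1, -0.2, 0, 0, 3.1, -0.2, 0, 0, 0, 0, 3, 0, 0, 0, 4, 0, 0, 0, 4, 0, 0, 0, 4, 0, 0, 0, 4, 0, 0, 0, 2, 0, 0, 0, 1, 0, 0, 0, 0, 0, 0, 0, 0, 0, 0, 0, 0, 0]}}

```text
time: 21.35
tcp_pos: [0.5, 0.3222, 0.0641]
orientation: [179.9, -0.1, 90.0]
force: [-0.1, -0.5, 0.2]
grip_width: 0.095
grasp_force: 0.0
```

Emit:
{"name": "send_rows", "arguments": {"targets": [0, -0.1, 0, 0, 0, 0, 0, 0]}}

```text
time: 21.55
tcp_pos: [0.4984, 0.3223, 0.0636]
orientation: [179.9, -0.0, 90.0]
force: [-0.1, -0.2, -0.7]
grip_width: 0.0951
grasp_force: 0.0
```

Emit:
{"name": "send_rows", "arguments": {"targets": [0, 0, 0, 0, 0, 0, 0, 0, 0, 0, 0, 0, 0, 0, 0, 0, 0, 0, 0, 0, 0, 0, 0, 0, 0, 0, 0, 0], "fingers": 0}}

```text
time: 22.25
tcp_pos: [0.4982, 0.3221, 0.0628]
orientation: [-180.0, 0.0, 90.0]
force: [-0.3, 0.8, -0.5]
grip_width: 0.0601
grasp_force: 30.0
```

Emit:
{"name": "send_rows", "arguments": {"targets": [0, 0, -1, 0, 0, 0, -2.5, 0, 0, 0, -2.5, 0, -2, 0.8, 0, 0, -2.8, 1.9, 0, 0, -2.9, 2, 0, 0, -2.9, 2, 0, 0, -2.9, 2, 0, 0, -2.9, 2, 0, 0, -2.8, 2, 0, 0, -2.05, 1.4, 0, 0, 0, 0, 0, 0]}}

```text
time: 23.45
tcp_pos: [0.6407, 0.1069, 0.123]
orientation: [180.0, 0.0, 89.8]
force: [-0.9, 0.4, -3.4]
grip_width: 0.0606
grasp_force: 30.0
```

Emit:
{"name": "send_rows", "arguments": {"targets": [0, 0, 0, 0, 0, 0, 0, 0, 0, 0, 0, 0]}}

```text
time: 23.75
tcp_pos: [0.6388, 0.1106, 0.123]
orientation: [-180.0, -0.0, 90.1]
force: [-0.1, 0.2, -3.5]
grip_width: 0.0603
grasp_force: 30.0
```

Emit:
{"name": "send_rows", "arguments": {"targets": [-0.1, 0.05, 2, 0, 0, 0, 1.5, 0, 0, 0, 0.8, 0, 0, 0, 0.5, 0, 0, 0, 0.3, 0, 0, 0, 0.05, 0, 0, 0, 0, 0, 0, 0, 0, 0]}}

```text
time: 24.55
tcp_pos: [0.64, 0.1086, 0.0718]
orientation: [180.0, -0.0, 90.0]
force: [0.3, -0.5, -4.4]
grip_width: 0.0607
grasp_force: 30.0
```

Emit:
{"name": "send_rows", "arguments": {"targets": [0, 0, 0, 0, 0, 0, 0, 0, 0, 0, 0, 0, 0, 0, 0, 0, 0, 0, 0, 0], "fingers": 100}}

```text
time: 25.05
tcp_pos: [0.6398, 0.1086, 0.0715]
orientation: [180.0, -0.0, 90.0]
force: [0.1, -0.6, 0.6]
grip_width: 0.093
grasp_force: 0.0
```

Emit:
{"name": "send_rows", "arguments": {"targets": [0, 0, -2, 0, 0, 0, -4, 0, 0, 0, -4.5, 0, 0, 0, -4.5, 0, 0, 0, -4.5, 0, -4, -1, -2, 0, -4, -1, -2, 0, -4, -1, -2, 0, -4, -1, 0, 0, -2, -1, 0, 0, 0, 0, 0, 0, 0, 0, 0, 0]}}

```text
time: 26.25
tcp_pos: [0.5898, -0.0714, 0.3265]
orientation: [180.0, -0.0, 89.9]
force: [1.0, -0.1, -0.4]
grip_width: 0.0952
grasp_force: 0.0
```

Run:
```python
from h import *
print(ctrl.get_obs()["tcp_pos"])
T=dict(b=(.6277,-.13),d=(.6316,-.05),a=(.6355,.0301),c=(.6393,.1098))
V={n:snap(n,n+"9") for n in("scene","side","wrist")}
for k,t in T.items():
    obs=[]
    for n in V:
        c,im=V[n];e=hullc(c,k,*t,.008);B=[b for b,s in redblobs(im)]
        b=min(B,key=lambda b:np.hypot(*(b-e)))
        if np.hypot(*(b-e))<15: print(k,n,b.round(1),(fitcap(k,[(c,b)],.008)[0]-t).round(4))
```

```text
[ 0.58979882 -0.07137112  0.32649607]
b scene [213.5 258.2] [-0.0023  0.0025]
b side [339.1 209.5] [0.0012 0.003 ]
b wrist [278.7 204.9] [ 0.0017 -0.0002]
d scene [241.5 232. ] [-0.0028  0.0027]
d side [318.6 192.3] [-0.0007  0.0028]
d wrist [284. 150.] [ 0.0015 -0.0004]
a scene [268.4 208.2] [-0.0018  0.0031]
a side [299.9 176.4] [0.0003 0.0018]
a wrist [281.1  86.2] [-0.0095 -0.0027]
c scene [293.2 181. ] [-0.0023  0.0028]
c side [281.8 156.8] [0.0004 0.0023]
c wrist [299.3  10.7] [ 0.0019 -0.0074]
```

View pics/scene9.png

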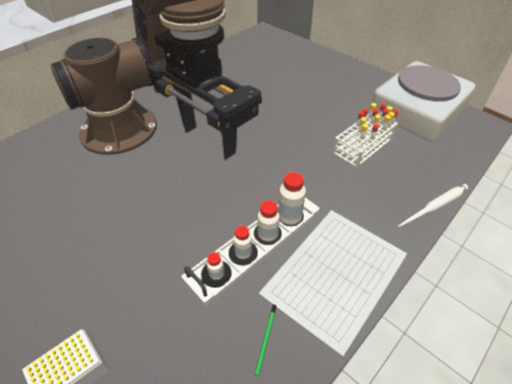

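View pics/wrist9.png

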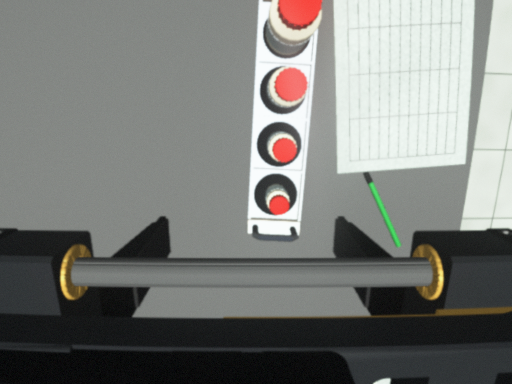

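The scene view shows the four bottles upright in the carrier, with caps at B (214,258), D (242,232), A (268,208) and C (293,181). They rise from the handle to the far end. The wrist view shows each body inside its black seat. A's 10 mm wrist offset looks like a partial colour blob, since its cap is actually centred near (291,86).

```bash
python3 -c "
from plant import job
print(job.job_done())"
```

```text
the job is handed in; nothing more can be done
None
```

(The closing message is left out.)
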